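# Swing up the meter's carry handle under the bench shelf

### The job

The carry handle of the bench meter under the raised shelf is folded down in front of its panel. Swing it up and back until it clicks fully home in its upright end detent, then let go of it and leave it standing there. Do not bump the shelf, and leave the flask, wash bottle, jar and tip box where they are.

Things in the scene. Friction and masses are not known exactly. Their poses are not given: they have to be found in the camera images.
- meter: Portable bench meter, a grey case 150 deep (x) x 160 wide (y) x 120 mm high, standing firmly on the bench (it does not move). Origin: centre of its underside, on the bench. Its x axis points from its front panel to its back; the panel (with display and keys) is the face at x = -75 mm and is turned to the right as seen from the robot. z is up.
- pivot (a point): Point on the handle's hinge axis, half-way between the two sides of the case: 85 mm above the bench, straight above the meter's origin. The hinge axis is the meter's y axis.
- grip (a point): Centre of the handle's grip bar: round, black, 14 mm in diameter, 184 mm long, parallel to the meter's y axis, 130 mm from the hinge axis. Two flat aluminium arms (6 mm thick, 18 mm wide), 89 mm either side of the middle, join it to the hinge; the bar between them is free. When level it stands 48 mm clear of the panel.
- bail (a joint): Handle angle, rad. 0: arms level, bar in front of the panel. Grows as it swings up and back; starts from 0 to 0.6. Bar in the meter frame: x = -0.130 cos(q), z = 0.085 + 0.130 sin(q) m. Below 1.03 it stays where left (about 2 N at the bar moves it). Then a spring detent resists (7 N): let go before its hump at 1.25, it springs back; past it, it snaps on to the hard end stop at 1.44, its home.
- shelf_edge (a point): Middle of the shelf's lower front edge, 350 mm above the bench; y runs along the edge, x points in under the shelf. The edge lies about 30 mm on the panel's side of the handle's hinge axis, so a tool held upright cannot follow the bar home: lean it back by about 40 degrees, fingers pointing down and in under the shelf.
- flask: Bystander: glass conical flask, 80 mm wide, 120 mm high, on the bench out beyond the side the meter's panel faces. Origin: centre of its underside.
- wash_bottle: Bystander: white wash bottle, 64 mm wide, 150 mm high plus spout, on the bench near the flask. Origin: centre of its underside.
- tip_box: Bystander: clear box of pipette tips, 80 x 100 x 55 mm, on top of the shelf. Origin: centre of its underside.
- jar: Bystander: amber jar, 70 mm wide, 90 mm high, on top of the shelf. Origin: centre of its underside.
- shelf: Raised white shelf over the meter: a board 140 deep (x) x 340 wide (y) x 18 mm thick, underside 350 mm above the bench, on two uprights (50 x 18 mm) 155 mm either side of the middle, at its rear. Origin on the bench, 30 mm behind its front edge, at mid-width; x points to its back, z up.

How it is judged:
By the outcome, as a careful person would: the job done as asked, in the order asked, and still so for the second after the job is handed in, with the robot touching nothing.
It also fails if it takes over 35 s, if anything falls off the work surface, if the arm or the gripper's body presses on something with over 40 N, if the wrist force passes 120 N, or if a joint passes its speed limit or range.

### The arm

A 6-joint arm with a two-finger parallel gripper is mounted at the origin on the work surface. World frame = base frame: x ahead of the robot, y to its left, z up, the work surface at z = 0. Lengths are in m, angles in degrees, forces in N, time in s.
With the tool pointing down it reaches from about 0.4 to 0.825 m from the base axis. Payload 7 kg.
Tool frame: the origin (TCP) lies between the finger pads; the fingertips stand 19 mm ahead of it and the grasp point (between the pads) is the TCP; z points along the fingers, y is the line along which they close (so a half turn about z gives the same grasp; the last joint's range is limited). The gripper opens to 88 mm and grips with 3 to 60 N. Pads are 19 mm wide; open, the fingers measure 130 mm over their backs; the gripper's body (78 mm by 193 mm) begins 47 mm behind the grasp point.
Start: joints at [90.82, 20.546, 0.682, 0, -70.136, -16.507], TCP at [0.183, 0.65, 0.246] pointing down, gripper open.
Joint ranges: [-176.03, 176.03], [-82.01, 121.73], [-58.28, 71.71], [-173.87, 95.51], [-174.79, -0.11], [-173.66, 173.66]. Speed limits (degrees/s): [136.94, 136.94, 172.46, 180, 180, 180].

### API

Orientations are given as [roll, pitch, yaw] about the fixed x, y, z axes, in that order (R = Rz(yaw) Ry(pitch) Rx(roll)).
In Python, from plant import get_obs, snapshot, close_job, spot_in, spot_point gives the robot as it stands.
- The arm moves only by the tool play_rows, never from a script. Its argument "plan" is a list of rows, each a list of 6 numbers: the shift along the tool's x, y, z in cm, then the turn, a rotation vector about the tool's x, y, z in degrees. A call has 1 to 20 rows; each row shifts and turns the commanded pose from where the row before left it, along the tool's axes as they then stand; what a row does not reach is not made up. A row lasts 1/12 s, in which the tool goes at most 41.7 mm and 7.16 degrees, less where a joint would pass 70% of its speed; a pose out of reach is approached as far as the arm can. A call is refused whole if a number of a shift passes 4.17 or a number of a turn 7.16, either way. A call with a gripper value outside its range is refused whole. "grip" is the finger opening in cm, from 0 to 8.76, set as the call begins (left out, the last holds). The fingers move at their own pace and stop on an object; the grip force is fixed at half the most. Time passes only in rows, so rows that do not move let the fingers close. It gives the time, the measured TCP pose, the force, the opening and the grip force at its end, in the units of the state.
- get_obs(): the state, without advancing time (a new reading comes with each control period).
- snapshot(name): name is "side" or "top"; returns a dict with "frame" (420x560x3 uint8, red, green, blue), "fx", "fy", "cx", "cy" (pixels), "position" and "attitude" of the camera in the world. Camera axes: x right, y down, z forward; pixel columns grow to the right and rows downward; lengths in m; the calibration is good to about 2 mm. A picture is of the moment at which its call begins. There is no depth.
- close_job(): hands the job in; it is judged then, once.
Trained networks look in the newest picture that a camera, given by its name, has taken for a name from the list of things; names that differ only in an ending like _2 or _b are one class to them, and where a whole thing is asked for, a point or a joint stands for the part that bears it (a point fixed in the world has none). Each returns a list of dicts, best first, with "score" (0 to 1); they miss things now and then, are a little off and sometimes report something else, mostly with a low value. They report only what shows in the picture. A call takes as long as a camera call.
- spot_in(camera, thing): "position" ([x, y, z] in m, in world coordinates, good to about 4 mm: the middle of the surface that is visible of it).
- spot_point(camera, thing): "position" ([x, y, z] in m, in world coordinates, good to about 4 mm: a listed point, or the origin of a listed thing).
The state is a dict: "clock": time; "joint_pos": joint angles; "qvel": joint speeds; "tau": joint torques, N m; "tool_pos": TCP position; "orientation": TCP orientation; "force": force on the tool from outside, world axes, zero at the start; "moment": the same for the moment, N m; "opening": finger opening in m; "gripper_force": force on a finger pad.
Only numpy, scipy, OpenCV 4.12 (cv2) and the standard library are available. Lean on these libraries where they do the work, as an engineer would, in place of code of your own. Each camera call takes 0.05 s, during which the arm holds its last target. There are 200 camera calls.

## Working session

There is one attempt and no reset: what is moved stays moved. The work goes in short steps, Python scripts to look and compute and a tool call to move; the robot and the scene stay as the last step left them, time stands still between calls to the robot, and variables do not carry over. Pictures are saved under pics/ and viewed, at most 10 in all, crops included, and the job is handed in when it is done.

Besides the shell and the picture viewer there is one more tool, called as name(argument=value, ...), one argument or row to a line, values as JSON. play_rows: Moves the arm, as the interface text tells. Its arguments: {"type":"object","properties":{"plan":{"type":"array","items":{"type":"array","items":{"type":"number"}}},"grip":{"type":"number"}},"required":["plan"]}

```bash
mkdir -p pics; ls
python3 - <<'E'
from plant import *
import cv2,numpy as np
for c in("side","top"):
    s=snapshot(c);cv2.imwrite(f"pics/{c}0.png",s["frame"][:,:,::-1])
    print(c,s["fx"],s["position"],s["attitude"])
    for t in("meter","pivot","grip","shelf_edge","shelf","flask","wash_bottle","jar","tip_box"):
        for r in spot_point(c,t)[:2]: print(t,np.round(r["position"],3),round(r["score"],2))
print(get_obs())
E
```

```text
pics
side 497.66488156626247 [0.56652842 0.78940811 1.22914473] [-139.64948605    0.86967727 -179.31905177]
meter [ 0.537 -0.089  0.003] 0.59
pivot [ 0.539 -0.09   0.083] 0.83
shelf_edge [ 0.523 -0.117  0.356] 0.81
shelf [ 0.653 -0.084  0.366] 0.71
jar [ 0.459 -0.024  0.365] 0.86
tip_box [ 0.652 -0.085  0.367] 0.96
top 406.8826482330843 [ 0.50019089 -0.07947979  1.26572137] [-175.59176873   -0.60732329  -88.63183932]
meter [ 0.54  -0.088 -0.001] 0.83
grip [ 0.498 -0.202  0.124] 0.58
shelf_edge [ 0.528 -0.121  0.347] 0.62
flask [ 0.492 -0.376  0.   ] 0.92
wash_bottle [ 0.656 -0.365 -0.002] 0.73
jar [ 0.459 -0.028  0.369] 0.7
tip_box [ 0.648 -0.08   0.37 ] 0.97
{'clock': 1.0, 'joint_pos': array([ 9.08201700e+01,  2.05441878e+01,  6.83286470e-01,  9.06132907e-05,
       -7.01367462e+01, -1.65067240e+01]), 'qvel': array([-0.02525305, -0.03895758,  0.01029451,  0.03931964, -0.09849997,
        0.09494416]), 'tau': array([-3.28652104e-04, -5.82383287e+01,  2.93313038e+01,  7.00257763e+00,
        1.25172033e-02, -3.40130714e-05]), 'tool_pos': array([0.18251733, 0.64983845, 0.24559617]), 'orientation': array([-1.79997720e+02,  5.86693226e-04, -1.56865233e+01]), 'force': array([0.21227549, 0.1934951 , 0.68521633]), 'moment': array([ 0.02874059, -0.00087206, -0.01694472]), 'gripper_force': 0.0, 'opening': 0.08758224343522907}
```

View pics/top0.png

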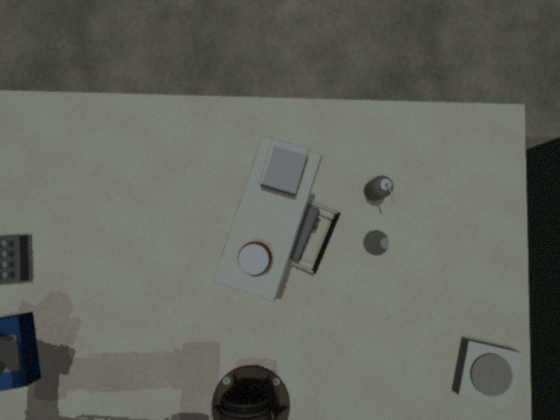

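View pics/side0.png

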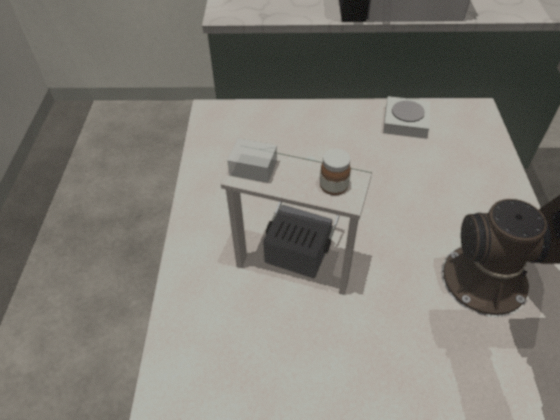

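The top view shows the bar running from px (337,213) to (316,273), right of the shelf. The flask is at (376,242) and the wash bottle at (379,188). The side view shows the meter's back at (298,240), with the jar and tip box on the shelf. The meter's x axis points to about azimuth 71°, and q is about 0.3. I plan to close the fingers into a rod, line them up along the bar, lean the tool 40°, and push the bar along its arc.

```bash
cat > h.py <<'E'
import numpy as np,cv2
from scipy.spatial.transform import Rotation as Ro
from plant import *
def T(R,p): M=np.eye(4);M[:3,:3]=R;M[:3,3]=p;return M
def cur():
    o=get_obs();return T(Ro.from_euler("xyz",o["orientation"],degrees=True).as_matrix(),o["tool_pos"])
def plane(s,uv,z):
    R=Ro.from_euler("xyz",s["attitude"],degrees=True).as_matrix()
    d=R@np.array([(uv[0]-s["cx"])/s["fx"],(uv[1]-s["cy"])/s["fy"],1]);p=np.array(s["position"])
    return p+d*(z-p[2])/d[2]
YAW=71.;PIV=np.array([.539,-.089,0])
def mp(x,y,z): return PIV+Ro.from_euler("z",YAW,degrees=True).apply([x,y,z])
def mR(lean): # tool y=+y_m, z leaning in
    a=np.radians(lean);z=np.array([np.sin(a),0,-np.cos(a)]);y=np.array([0,1,0.])
    return Ro.from_euler("z",YAW,degrees=True).as_matrix()@np.c_[np.cross(y,z),y,z]
def rows(A,B,n=None,vmax=3.9,wmax=6.5):
    """identical rows (cm,deg) taking pose A to B along one screw"""
    D=np.linalg.inv(A)@B;w=Ro.from_matrix(D[:3,:3]).as_rotvec()
    def step(n):
        Rs=Ro.from_rotvec(w/n).as_matrix();S=np.zeros((3,3));P=np.eye(3)
        for _ in range(n):S+=P;P=P@Rs
        return np.r_[np.linalg.solve(S,D[:3,3])*100,np.degrees(w/n)]
    if n is None:
        n=1
        while np.linalg.norm(step(n)[:3])>vmax or np.linalg.norm(step(n)[3:])>wmax:n+=1
    print(n,"x",np.round(step(n),2).tolist())
E
python3 - <<'E'
from h import *
s=snapshot("top")
for z in(.123,):
    a=plane(s,(337,213),z);b=plane(s,(316,273),z);d=a-b;print(a,b,(a+b)/2,np.linalg.norm(d),np.degrees(np.arctan2(d[1],d[0]))+90)
a=plane(s,(322,155),.368);b=plane(s,(275,299),.368);d=a-b;print(a,b,np.degrees(np.arctan2(d[1],d[0]))+90)
A=cur();U=A.copy();U[2,3]=.55;rows(A,U)
G=np.eye(4);G[:3,:3]=Ro.from_euler("z",-105,degrees=True).as_matrix()
S=G@U;rows(U,S,30);print(S[:3,3])
E
```

```text
[ 0.57613624 -0.23475172  0.123     ] [ 0.40731793 -0.17858066  0.123     ] [ 0.49172708 -0.20666619  0.123     ] 0.177917980521053 71.59612293071362
[ 0.6890331  -0.16602488  0.368     ] [ 0.3691749  -0.06913666  0.368     ] 73.14791958626077
8 x [-0.0, 0.0, -3.81, -0.0, -0.0, 0.0]
30 x [4.12, 0.13, -0.0, 0.0, -0.0, 3.5]
[ 0.58042476 -0.34448855  0.55      ]
```

play_rows(
  grip=0,
  plan=[
    [0, 0, -3.8, 0, 0, 0],
    [0, 0, -3.8, 0, 0, 0],
    [0, 0, -3.8, 0, 0, 0],
    [0, 0, -3.8, 0, 0, 0],
    [0, 0, -3.8, 0, 0, 0],
    [0, 0, -3.8, 0, 0, 0],
    [0, 0, -3.8, 0, 0, 0],
    [0, 0, -3.8, 0, 0, 0],
    [4.1, 0.13, 0, 0, 0, 3.5],
    [4.1, 0.13, 0, 0, 0, 3.5],
    [4.1, 0.13, 0, 0, 0, 3.5],
    [4.1, 0.13, 0, 0, 0, 3.5],
    [4.1, 0.13, 0, 0, 0, 3.5],
    [4.1, 0.13, 0, 0, 0, 3.5],
    [4.1, 0.13, 0, 0, 0, 3.5],
  ],
)

```text
clock: 2.3
tool_pos: [0.4357, 0.515, 0.5491]
orientation: [180.0, -0.0, -40.4]
force: [0.7, 0.6, 0.0]
opening: 0.0006
gripper_force: 0.0
```

play_rows(
  plan=[
    [4.1, 0.13, 0, 0, 0, 3.5],
    [4.1, 0.13, 0, 0, 0, 3.5],
    [4.1, 0.13, 0, 0, 0, 3.5],
    [4.1, 0.13, 0, 0, 0, 3.5],
    [4.1, 0.13, 0, 0, 0, 3.5],
    [4.1, 0.13, 0, 0, 0, 3.5],
    [4.1, 0.13, 0, 0, 0, 3.5],
    [4.1, 0.13, 0, 0, 0, 3.5],
    [4.1, 0.13, 0, 0, 0, 3.5],
    [4.1, 0.13, 0, 0, 0, 3.5],
    [4.1, 0.13, 0, 0, 0, 3.5],
    [4.1, 0.13, 0, 0, 0, 3.5],
    [4.1, 0.13, 0, 0, 0, 3.5],
    [4.1, 0.13, 0, 0, 0, 3.5],
    [4.1, 0.13, 0, 0, 0, 3.5],
    [4.1, 0.13, 0, 0, 0, 3.5],
    [4.1, 0.13, 0, 0, 0, 3.5],
    [4.1, 0.13, 0, 0, 0, 3.5],
    [4.1, 0.13, 0, 0, 0, 3.5],
    [4.1, 0.13, 0, 0, 0, 3.5],
  ],
)

```text
clock: 3.97
tool_pos: [0.6298, -0.231, 0.5491]
orientation: [180.0, -0.0, -110.4]
force: [0.8, 0.1, 0.1]
opening: 0.0005
gripper_force: 0.0
```

```bash
sed -i 's/^YAW=71./YAW=71.5/' h.py
python3 - <<'E'
from h import *
for c in("side","top"):
    s=snapshot(c);cv2.imwrite(f"pics/{c}1.png",s["frame"][:,:,::-1])
A=cur();B=T(mR(40),mp(-.264,0,.33));C=T(mR(40),mp(-.264,0,.228))
rows(A,B);print(B[:3,3]);rows(B,C)
E
```

```text
8 x [2.76, 1.58, 2.08, -0.1, -5.01, -0.26]
[ 0.45523157 -0.33935744  0.33      ]
3 x [2.19, -0.0, 2.6, -0.0, -0.0, 0.0]
```

View pics/side1.png

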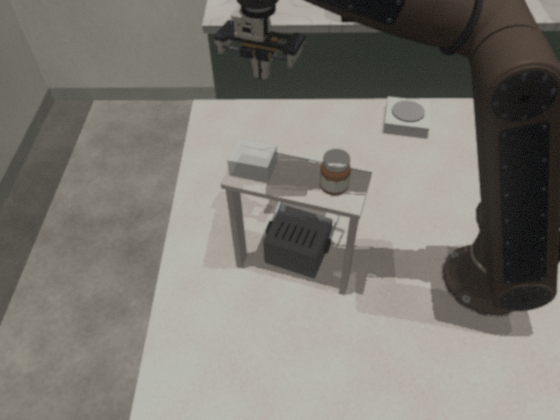

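In the side view the closed fingers are at (262,65). The wide side of the gripper body, from (215,35) to (305,45), runs parallel to the bar, so the thin side will face the shelf as I assumed. Next I lean the tool and go down.

play_rows(
  plan=[
    [2.76, 1.58, 2.08, -0.1, -5.0, -0.26],
    [2.76, 1.58, 2.08, -0.1, -5.0, -0.26],
    [2.76, 1.58, 2.08, -0.1, -5.0, -0.26],
    [2.76, 1.58, 2.08, -0.1, -5.0, -0.26],
    [2.76, 1.58, 2.08, -0.1, -5.0, -0.26],
    [2.76, 1.58, 2.08, -0.1, -5.0, -0.26],
    [2.76, 1.58, 2.08, -0.1, -5.0, -0.26],
    [2.76, 1.58, 2.08, -0.1, -5.0, -0.26],
    [0, 0, 0, 0, 0, 0],
    [0, 0, 0, 0, 0, 0],
  ],
)

```text
clock: 4.9
tool_pos: [0.4564, -0.3369, 0.326]
orientation: [179.5, 40.2, -108.6]
force: [0.4, 0.0, 1.1]
opening: 0.0003
gripper_force: 0.0
```

Run:
```python
from h import *
for c in("side","top"):
    s=snapshot(c);f=s["frame"][:,:,::-1]
    cv2.imwrite(f"pics/{c}2.png",f)
    for t in("grip","pivot","meter"):
        for r in spot_point(c,t)[:2]: print(c,t,np.round(r["position"],3),round(r["score"],2))
cv2.imwrite("pics/crop2.png",cv2.resize(f[110:310,200:440],None,fx=3.3,fy=3,interpolation=2)[:600,:800])
print(get_obs()["joint_pos"].round(1))
A=cur();C=T(mR(40),mp(-.264,0,.228));rows(A,C)
```

```text
side pivot [ 0.538 -0.088  0.082] 0.73
side meter [ 0.535 -0.09   0.003] 0.88
top grip [ 0.495 -0.201  0.124] 0.63
top pivot [ 0.542 -0.086  0.002] 0.23
top meter [ 0.541 -0.088  0.   ] 0.57
[ -41.9   20.2   14.8  -36.7 -100.8   22.2]
3 x [2.33, 0.07, 2.5, 0.11, -0.02, 0.17]
```

View pics/crop2.png

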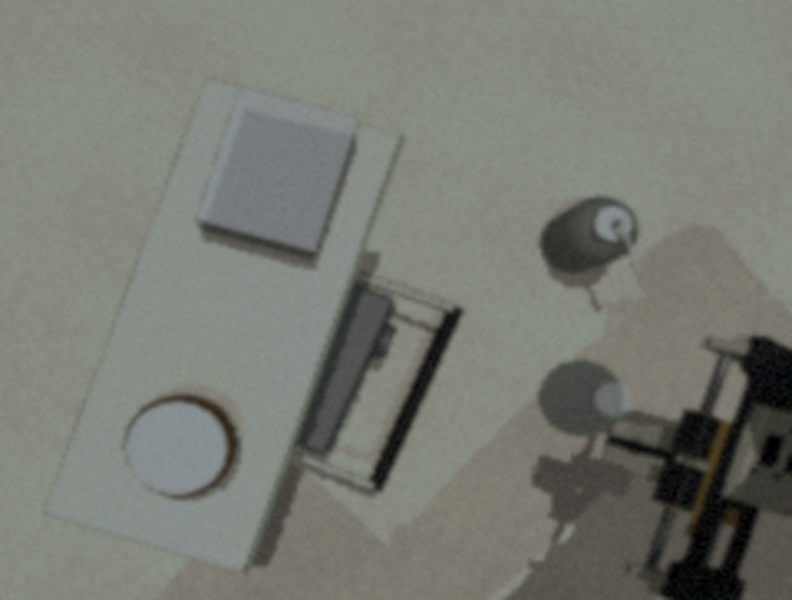

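The crop shows the leaned fingertips at (615,440), square to the bar that runs from (457,312) to (378,487). The path ahead is clear. I'll go down and slide in under the bar.

play_rows(
  plan=[
    [2.33, 0.07, 2.5, 0.1, 0, 0.17],
    [2.33, 0.07, 2.5, 0.1, 0, 0.17],
    [2.33, 0.07, 2.5, 0.1, 0, 0.17],
    [0, 0, 3.0, 0, 0, 0],
    [0, 0, 3.0, 0, 0, 0],
    [0, 0, 3.0, 0, 0, 0],
    [0, 0, 3.0, 0, 0, 0],
    [0, 0, 3.0, 0, 0, 0],
    [0, 0, 2.0, 0, 0, 0],
    [0, 0, 0, 0, 0, 0],
    [0, 0, 0, 0, 0, 0],
  ],
)

```text
clock: 6.22
tool_pos: [0.4891, -0.2355, 0.0966]
orientation: [179.8, 40.0, -108.6]
force: [0.2, -0.6, -0.0]
opening: 0.0005
gripper_force: 0.0
```

Run:
```python
from h import *
s=snapshot("top");f=s["frame"][:,:,::-1]
cv2.imwrite("pics/crop3.png",cv2.resize(f[110:310,200:440],None,fx=3.3,fy=3,interpolation=2))
A=cur();print(Ro.from_euler("z",-YAW,degrees=True).apply(A[:3,3]-PIV))
print(np.degrees(Ro.from_matrix(A[:3,:3].T@mR(40)).as_rotvec()))
# arc: rod TCP for bar angle q, offset d along tool x, 4mm past bar
R=mR(40)
prev=A
for q in(.3,.5,.7,.9,1.1,1.25,1.42):
    B=T(R,mp(-.13*np.cos(q),0,.085+.13*np.sin(q))+R@[.017,0,.004]);print(q,end=" ");rows(prev,B,vmax=2);prev=B
```

```text
[-0.1556256   0.00026637  0.09734828]
[ 0.07140131 -0.04738027 -0.04887982]
0.3 2 x [-1.19, -0.01, 0.21, 0.04, -0.02, -0.02]
0.5 2 x [-1.16, 0.0, -0.59, -0.0, -0.0, 0.0]
0.7 2 x [-1.25, -0.0, -0.35, -0.0, -0.0, 0.0]
0.9 2 x [-1.29, 0.0, -0.09, -0.0, -0.0, 0.0]
1.1 2 x [-1.29, -0.0, 0.16, -0.0, -0.0, 0.0]
1.25 1 x [-1.86, 0.0, 0.58, -0.0, -0.0, 0.0]
1.42 2 x [-0.99, 0.0, 0.49, -0.0, -0.0, 0.0]
```

View pics/crop3.png

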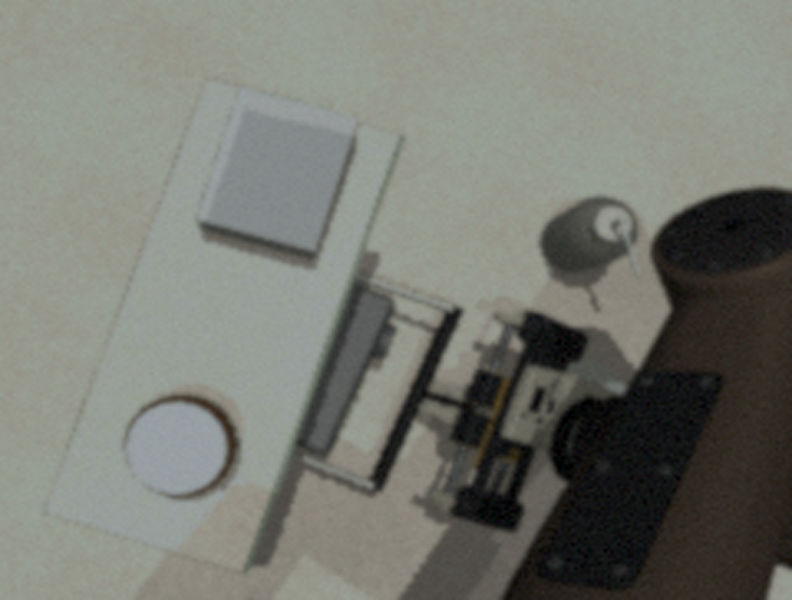

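The fingers pass under the middle of the bar at about (425,395), and nothing else has moved. I'll push in small steps.

play_rows(
  plan=[
    [-0.8, 0, 0.14, 0, 0, 0],
    [-0.8, 0, 0.14, 0, 0, 0],
    [-0.8, 0, 0.14, 0, 0, 0],
    [-0.77, 0, -0.39, 0, 0, 0],
    [-0.77, 0, -0.39, 0, 0, 0],
    [-0.77, 0, -0.39, 0, 0, 0],
    [-0.83, 0, -0.23, 0, 0, 0],
    [-0.83, 0, -0.23, 0, 0, 0],
    [-0.83, 0, -0.23, 0, 0, 0],
    [0, 0, 0, 0, 0, 0],
  ],
)

```text
clock: 7.1
tool_pos: [0.5042, -0.1916, 0.1558]
orientation: [179.9, 40.0, -108.6]
force: [-0.4, -0.8, 0.9]
opening: 0.0003
gripper_force: 0.0
```

Run:
```python
from h import *
s=snapshot("top");f=s["frame"][:,:,::-1]
cv2.imwrite("pics/crop4.png",cv2.resize(f[110:310,200:440],None,fx=3.3,fy=3,interpolation=2))
for r in spot_point("top","grip")[:2]: print(np.round(r["position"],3),r["score"],Ro.from_euler("z",-YAW,degrees=True).apply(r["position"]-PIV))
prev=cur();print(Ro.from_euler("z",-YAW,degrees=True).apply(prev[:3,3]-PIV));R=mR(40)
for q in(.7,.9,1.1,1.25,1.42):
    B=T(R,mp(-.13*np.cos(q),0,.085+.13*np.sin(q))+R@[.017,0,.004]);print(q,end=" ");rows(prev,B,vmax=1);prev=B
```

```text
[ 0.507 -0.178  0.171] 0.6 [-0.09430179  0.00229627  0.1714    ]
[-0.10878544  0.00101114  0.15434303]
0.7 1 x [0.06, -0.1, -0.1, 0.09, 0.06, -0.11]
0.9 3 x [-0.86, 0.0, -0.06, -0.0, -0.0, 0.0]
1.1 3 x [-0.86, -0.0, 0.11, -0.0, -0.0, 0.0]
1.25 2 x [-0.93, 0.0, 0.29, -0.0, -0.0, 0.0]
1.42 3 x [-0.66, 0.0, 0.33, -0.0, -0.0, 0.0]
```

View pics/crop4.png

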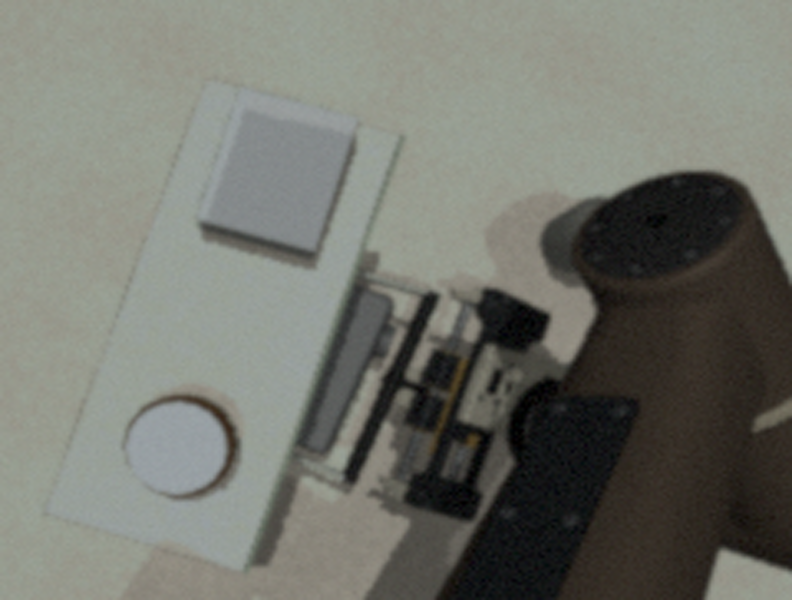

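The bar has moved up with the fingers, now from (432,295) to (352,480), and q is about 0.7. I'll carry on through the detent.

play_rows(
  plan=[
    [-0.86, 0, -0.06, 0, 0, 0],
    [-0.86, 0, -0.06, 0, 0, 0],
    [-0.86, 0, -0.06, 0, 0, 0],
    [-0.86, 0, 0.11, 0, 0, 0],
    [-0.86, 0, 0.11, 0, 0, 0],
    [-0.86, 0, 0.11, 0, 0, 0],
    [-0.93, 0, 0.29, 0, 0, 0],
    [-0.93, 0, 0.29, 0, 0, 0],
    [-0.66, 0, 0.33, 0, 0, 0],
    [-0.66, 0, 0.33, 0, 0, 0],
    [0, 0, 0, 0, 0, 0],
    [0, 0, 0, 0, 0, 0],
  ],
)

```text
clock: 8.2
tool_pos: [0.5269, -0.123, 0.1971]
orientation: [179.8, 40.0, -108.6]
force: [0.3, 0.1, -0.0]
opening: 0.0005
gripper_force: 0.0
```

Run:
```python
from h import *
s=snapshot("side");f=s["frame"][:,:,::-1]
cv2.imwrite("pics/crop5.png",cv2.resize(f[100:300,180:420],None,fx=3.3,fy=3,interpolation=2))
for c in("side","top"):
  if c=="top":snapshot(c)
  for r in spot_point(c,"grip")[:2]: print(np.round(r["position"],3),r["score"],Ro.from_euler("z",-YAW,degrees=True).apply(r["position"]-PIV))
prev=cur();print(Ro.from_euler("z",-YAW,degrees=True).apply(prev[:3,3]-PIV));R=mR(40)
for q in(1.42,):
    B=T(R,mp(-.13*np.cos(q),0,.085+.13*np.sin(q))+R@[.017,0,.004]);print(q,end=" ");rows(prev,B,vmax=1);prev=B
```

```text
[-0.03708583  0.00049951  0.19665689]
1.42 1 x [-0.73, -0.05, 0.24, 0.07, 0.01, -0.19]
```

View pics/crop5.png

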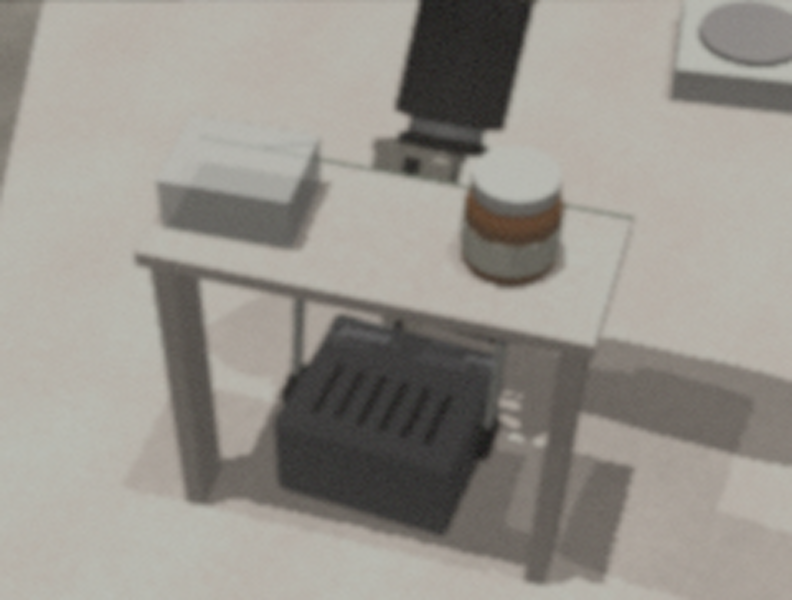

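The handle arms look upright at (298,330) and (497,380), and the force is near zero, so it has probably snapped home. A gentle further push will show whether it's at the stop.

play_rows(
  plan=[
    [-0.35, 0, 0.12, 0, 0, 0],
    [-0.35, 0, 0.12, 0, 0, 0],
    [0, 0, 0, 0, 0, 0],
  ],
)

```text
clock: 8.65
tool_pos: [0.5294, -0.1169, 0.1999]
orientation: [179.8, 40.0, -108.7]
force: [0.5, 0.5, 0.6]
opening: 0.0004
gripper_force: 0.0
```

play_rows(
  plan=[
    [-0.15, 0, 0.08, 0, 0, 0],
    [-0.15, 0, 0.08, 0, 0, 0],
    [0, 0, 0, 0, 0, 0],
  ],
)

```text
clock: 8.9
tool_pos: [0.5296, -0.1162, 0.1999]
orientation: [179.8, 39.8, -108.7]
force: [-4.2, -8.7, -0.7]
opening: 0.0003
gripper_force: 3.8
```

There is 10 N of contact and no further travel, so it is against the end stop. I'll back away.

play_rows(
  plan=[
    [0.8, 0, -0.2, 0, 0, 0],
    [1.5, 0, -0.5, 0, 0, 0],
    [1.5, 0, -2, 0, 0, 0],
    [1, 0, -3, 0, 0, 0],
    [0, 0, -3.5, 0, 0, 0],
    [0, 0, -3.5, 0, 0, 0],
    [0, 0, -3.5, 0, 0, 0],
    [0, 0, -3.5, 0, 0, 0],
    [0, 0, 0, 0, 0, 0],
    [0, 0, 0, 0, 0, 0],
  ],
)

```text
clock: 9.73
tool_pos: [0.4785, -0.2707, 0.3216]
orientation: [-180.0, 40.0, -108.7]
force: [-0.1, 0.9, -0.4]
opening: -0.0
gripper_force: 0.0
```

Run:
```python
from h import *
ims=[]
for c in("side","top"):
    s=snapshot(c);f=s["frame"][:,:,::-1]
    ims.append(cv2.resize(f[100:300,180:420],None,fx=1.66,fy=2.5,interpolation=2))
    for t in("grip","jar","tip_box","flask","wash_bottle"):
        for r in spot_point(c,t)[:1]: print(c,t,np.round(r["position"],3),r["score"])
cv2.imwrite("pics/crop6.png",np.hstack(ims))
```

```text
side jar [ 0.458 -0.025  0.364] 0.95
top grip [ 0.531 -0.121  0.346] 0.3
top jar [ 0.457 -0.025  0.368] 0.92
top tip_box [ 0.648 -0.083  0.37 ] 0.9
top flask [ 0.494 -0.379  0.002] 0.71
top wash_bottle [ 0.656 -0.361 -0.   ] 0.62
```

View pics/crop6.png

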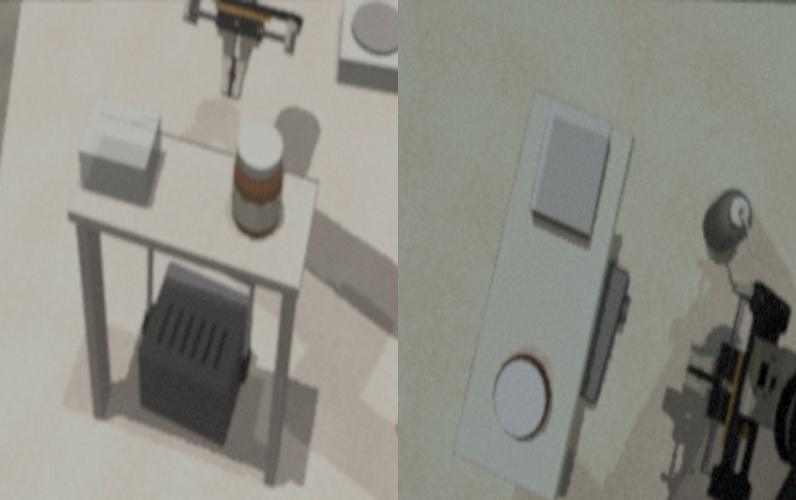

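The handle stands upright, with its arms at (150,270) and (250,290), hidden under the shelf in the top view. The bystanders are where they were and the tool is clear.

```bash
python3 -c "
from plant import *
print(close_job())"
```

```text
the job is handed in; nothing more can be done
None
```

The handle is upright against its end stop and let go, the flask, wash bottle, jar and tip box are where they were, I saw no contact with the shelf, and the job is handed in at about 10 s (no verdict was returned).

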